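# Fit the crank and wind the work lift up to its stop

## Task

Fit the loose crank fully down onto the square shaft end on top of the small work lift, then take it by its red knob and wind it clockwise (seen from above) until the green work platform comes up against its top stop. Leave the crank seated on the shaft, let go, and do not push the open box of turned parts aside.

Things in the scene. Friction and masses are not known exactly. Their poses are not given: they have to be found in the camera images.
- crank: Loose dark steel crank, 0.23 kg, knob up. Origin: centre of the hub's underside (mouth of the socket); z up, x along the arm to the knob. Hub: block 30 x 30 mm, 48 mm high, closed on top; pinch its y faces. Socket: 18.5 mm square, 32 mm deep, sides along x and y. Flat arm 16 mm wide, 9 mm thick, level with the underside, ending in a 22 mm disc under the knob.
- knob_mid (a point): Middle of the crank's upright red knob, on its axis: 60 mm along x from the crank's origin, 34 mm above its underside. The knob is 18 mm thick, from 10 to 56 mm above the underside, and spins freely on its pin, so the gripper need not turn as the knob goes round.
- lift: Hand-wound work lift, fixed to the bench. Origin: on the bench under the screw axis; z up. Grey base 92 mm (x) by 165 mm (y -120 to +46), two guide rods, aluminium bridge 90 x 36 mm with its top 128 mm up, and on the -y side a green platform with a clamped aluminium block, always below the bridge's top. Its yaw says nothing about the angle of the square shaft end.
- shaft_seat (a point): Centre of the flat top (28 mm round) of the brass boss on the lift's bridge, 136 mm above the bench, on the screw axis. The seated crank's underside rests here and its origin then lies on this point. The shaft turns against about 0.1 N m and stays where it is left. One clockwise turn (from above) lifts the platform 12 mm; 1.5 to 2.1 turns are needed.
- shaft_tip (a point): Top centre of the bright steel square shaft end: 16 mm square, 30 mm tall above the boss, its top 8 mm tapered to 9 mm square. Its angle about the vertical is random and not reported: look, or lower the crank lightly at several angles until it drops on (fits every 90 degrees, about 9 degrees of play either way). Not fitting, it sticks 20 to 25 mm too high, lower the nearer the angle is.
- nut_top (a point): Centre of the top of the platform's nut block, on the screw axis; it rises with the platform. It starts 81 to 89 mm above the bench and is 107 mm up at the top stop (red collars on the guide rods), where the crank turns no further and the resistance rises steeply.
- parts_box_small: Loose bystander: small clear open box of turned parts, 53 x 65 x 26 mm, origin under its centre.

How it is judged:
By the outcome, as a careful person would: the job done as asked, in the order asked, and still so for the second after the job is handed in, with the robot touching nothing.
It also fails if it takes over 72 s, if anything falls off the work surface, if the arm or the gripper's body presses on something with over 40 N, if the wrist force passes 120 N, or if a joint passes its speed limit or range.

## Robot

A 7-joint arm with a two-finger parallel gripper is mounted at the origin on a cart in front of the work surface, level with it; the furniture and walls round the work are solid. World frame = base frame: x ahead of the robot, y to its left, z up, the work surface at z = 0. Lengths are in m, angles in rad, forces in N, time in s.
With the tool pointing down it reaches from about 0.375 to 0.925 m from the base axis. Payload 3.1 kg.
Tool frame: the origin (TCP) lies on the centre line of the jaws, within the pads' length; the fingertips stand 25 mm ahead of it and the grasp point (between the pads) lies 6 mm ahead of it; z points along the fingers, y is the direction in which the jaws open and shut (so a half turn about z gives the same grasp; the last joint's range is limited). The gripper opens to 85 mm and grips with 20 to 120 N. Pads are 22 mm wide; open, the fingers measure 114 mm over their backs; the gripper's body (76 mm by 85 mm) begins 54 mm behind the grasp point. The pads swing forward as they close: fully open they stand 13 mm farther back than shut.
Start: joints at [1.16, 0.383, 0.044, 1.598, -0.018, 1.161, -0.05], TCP at [0.2, -0.618, 0.256] pointing down, gripper open.
Joint ranges: [-2.61, 2.61], [-0.41, 2.15], [-1.48, 1.57], [0, 2.5], [-1.57, 4.71], [0.05, 1.97], [-2.85, 2.85]. Speed limits (rad/s): [2.79, 2.79, 3.14, 3.14, 3.14, 3.14, 3.14].

## Interface

Orientations are given as [roll, pitch, yaw] about the fixed x, y, z axes, in that order (R = Rz(yaw) Ry(pitch) Rx(roll)).
In Python, from rig import status, capture, get_calibration, ticket gives the robot as it stands.
- The arm moves only by the shell command python3 -m handwheel 'ROWS' [FORCE]. ROWS is JSON, one flat list of numbers, 5 for each row, row after row: the shift along the tool's x, y, z in m, then the turn about the tool's z in degrees, then the opening, from 0 (shut) to 1 (fully open). A call has 1 to 12 rows; each row shifts and turns the commanded pose from where the row before left it, along the tool's axes as they then stand; what a row does not reach is not made up. A row lasts 1/12 s, in which the tool goes at most 41.7 mm and 7.16 degrees, less where a joint would pass 70% of its speed; a pose out of reach is approached as far as the arm can. A call with a gripper value outside its range is refused whole. The fingers move at their own pace and stop on an object; FORCE is the grip in N (left out, the last holds). Time passes only in rows, so rows that do not move let the fingers close. It gives the time, the measured TCP pose, the force and the opening at its end, in the units of the state.
- status.get_state(): the state, without advancing time (a new reading comes with each control period).
- capture(name): name is "scene" or "top" or "wrist"; returns (picture, depth): 400x640x3 uint8, red, green, blue; 400x640 float32, m along the optical axis (not along the pixel's ray), 0 where there is no reading.
- get_calibration(name): a dict with "intrinsics" (3x3 intrinsics, pixels), "k1" (the pictures are not rectified: a ray, as slopes to the right and down, at radius r is drawn at 1 + k1 r^2 times it, then the intrinsics apply), "origin" and "orientation" of the camera in the world; the wrist camera has in their place "hand_eye" (4x4, takes a point from camera to tool coordinates, whose origin is the TCP and whose axes are the flange's). Camera axes: x right, y down, z forward; pixel columns grow to the right and rows downward; lengths in m; the calibration is good to about 2 mm. A picture is of the moment at which its call begins: read the wrist's pose just before it. get_calibration takes no time and is no camera call.
- ticket.hand_in(): hands the job in, once; it reports no verdict.
The state is a dict: "time": time; "qpos": joint angles; "qd": joint speeds; "joint_efforts": joint torques, N m; "position": TCP position; "eef_rot": TCP orientation; "contact_force": force on the tool from outside, world axes, zero at the start; "wrist_torque": the same for the moment, N m; "grip_width": finger opening in m.
Only numpy, scipy, OpenCV 4.12 (cv2) and the standard library are available. Lean on these libraries where they do the work, as an engineer would, in place of code of your own. Each camera call takes 0.05 s, during which the arm holds its last target.

## Working session

There is one attempt and no reset: what is moved stays moved. The work goes in short steps, Python scripts to look and compute and a shell command to move; the robot and the scene stay as the last step left them, time stands still between calls to the robot, and variables do not carry over. Pictures are saved under pics/ and viewed, and the job is handed in when it is done.

```bash
ls; mkdir -p pics
cat > h.py <<'E'
import numpy as np,cv2
from rig import status,capture,get_calibration,ticket
from scipy.spatial.transform import Rotation as R
def save(n,img,crop=None,s=1):
    if crop: img=img[crop[1]:crop[3],crop[0]:crop[2]]
    img=cv2.cvtColor(img,cv2.COLOR_RGB2BGR)
    if s!=1: img=cv2.resize(img,None,fx=s,fy=s,interpolation=cv2.INTER_CUBIC)
    cv2.imwrite('pics/'+n+'.png',img)
def campose(cal,st=None):
    if 'hand_eye' in cal:
        T=np.eye(4);T[:3,:3]=R.from_euler('xyz',st['eef_rot']).as_matrix();T[:3,3]=st['position']
        M=T@np.array(cal['hand_eye']);return M[:3,:3],M[:3,3]
    o=np.array(cal['orientation'])
    Rm=o if o.shape==(3,3) else R.from_euler('xyz',o).as_matrix()
    return Rm,np.array(cal['origin'])
def rays(cal,px):
    K=np.array(cal['intrinsics'],float);px=np.atleast_2d(np.array(px,float)).reshape(-1,1,2)
    u=cv2.undistortPoints(px,K,np.array([cal['k1'],0,0,0,0.]))[:,0]
    return np.c_[u,np.ones(len(u))]
def onplane(cal,px,z,st=None):
    Rm,o=campose(cal,st);d=rays(cal,px)@Rm.T
    return o+d*((z-o[2])/d[:,2])[:,None]
def deproj(cal,px,dep,st=None):
    Rm,o=campose(cal,st);r=rays(cal,px)*np.atleast_1d(dep)[:,None]
    return o+r@Rm.T
def cloud(cal,dep,st=None):
    v,u=np.nonzero(dep>0);return np.c_[u,v],deproj(cal,np.c_[u,v],dep[v,u],st)
def proj(cal,P,st=None):
    Rm,o=campose(cal,st);p=(np.atleast_2d(P)-o)@Rm
    K=np.array(cal['intrinsics'],float)
    return cv2.projectPoints(p.reshape(-1,1,3),np.zeros(3),np.zeros(3),K,np.array([cal['k1'],0,0,0,0.]))[0][:,0]
E
python3 - <<'E'
from h import *
s=status.get_state();print(s)
for n in ['scene','top','wrist']:
    c=get_calibration(n);print(n,c)
    p,d=capture(n);save(n+'0',p);np.savez('pics/'+n+'0.npz',p=p,d=d)
E
```

```text
pics
{'time': 0.0, 'qpos': array([ 1.16020293,  0.38382666,  0.0438497 ,  1.59961599, -0.01790842,
        1.16121219, -0.04990561]), 'qd': array([-5.99290950e-04, -5.32928008e-04, -2.08797620e-04, -3.17670234e-06,
        1.76119124e-04,  6.83022471e-04,  1.49730849e-03]), 'joint_efforts': array([-5.12151037e-04, -4.33461142e+01,  1.02401678e+00, -2.49512672e+01,
        1.05388838e-02,  1.14351686e-02,  6.86558522e-06]), 'position': array([ 0.19972858, -0.61760718,  0.25487326]), 'eef_rot': array([-3.13892694e+00,  1.41179148e-04,  3.12849081e-01]), 'contact_force': array([0.0977072 , 1.124315  , 0.55325562]), 'wrist_torque': array([-0.05903194, -0.02973361,  0.02373865]), 'grip_width': 0.08564632051981184}
scene {'intrinsics': array([[474.57323554,   0.        , 319.88033782],
       [  0.        , 474.57323554, 202.1082827 ],
       [  0.        ,   0.        ,   1.        ]]), 'k1': -0.11892148022677008, 'origin': array([0.16070108, 0.2821438 , 0.77177963]), 'orientation': array([-2.41365601, -0.0049186 , -2.40590146])}
top {'intrinsics': array([[411.80482353,   0.        , 320.60033452],
       [  0.        , 411.80482353, 199.88912497],
       [  0.        ,   0.        ,   1.        ]]), 'k1': -0.05757193803089872, 'origin': array([ 0.40527592, -0.17104367,  0.96176874]), 'orientation': array([-2.99046872e+00, -2.39739431e-03, -1.59428459e+00])}
wrist {'intrinsics': array([[280.15489277,   0.        , 320.43148308],
       [  0.        , 280.15489277, 201.305702  ],
       [  0.        ,   0.        ,   1.        ]]), 'k1': 0.004690558011077621, 'hand_eye': array([[ 1.41971365e-04, -9.62481317e-01, -2.71347921e-01,
         6.83184642e-02],
       [ 9.99999965e-01,  1.97067876e-04, -1.75799354e-04,
         3.18456289e-04],
       [ 2.22677552e-04, -2.71347887e-01,  9.62481311e-01,
        -1.18478592e-01],
       [ 0.00000000e+00,  0.00000000e+00,  0.00000000e+00,
         1.00000000e+00]])}
```

View pics/scene0.png

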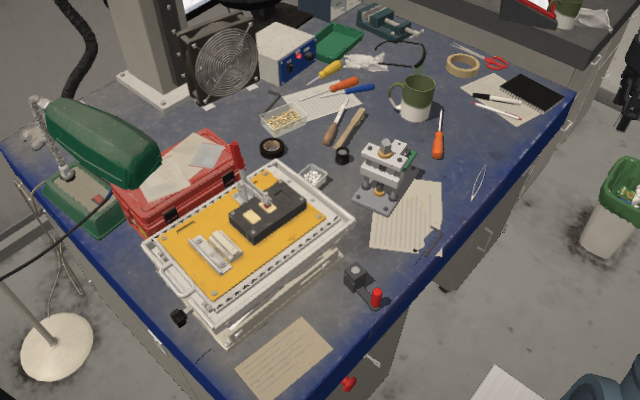

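View pics/top0.png

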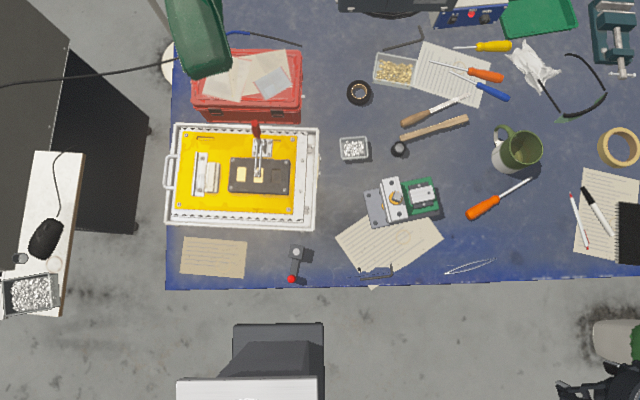

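View pics/wrist0.png

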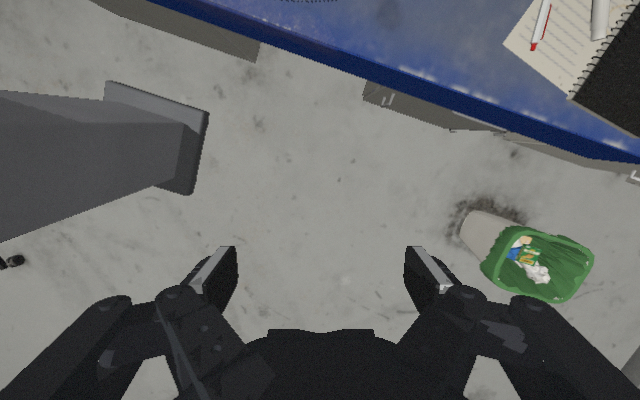

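The scene view shows the crank at (355,278) with its knob at (376,297), and the lift at (385,165). The small parts box is at (313,176). In the top view the crank hub is at (297,254), the knob at (292,279), the lift at (395,200) and the box at (353,149). I'll measure these next.

Run:
```python
from h import *
t=np.load('pics/top0.npz');s=np.load('pics/scene0.npz')
save('top_c',t['p'],(260,120,460,300),4);save('sc_c',s['p'],(290,120,450,320),3)
ct=get_calibration('top');cs=get_calibration('scene')
def tri(a,b):
    Ra,oa=campose(ct);Rb,ob=campose(cs)
    da=(rays(ct,a)@Ra.T)[0];db=(rays(cs,b)@Rb.T)[0]
    k=np.linalg.lstsq(np.c_[da,-db],ob-oa,rcond=None)[0]
    return oa+da*k[0],ob+db*k[1]
for n,c,z in(('top',ct,t),('scene',cs,s)):
    hsv=cv2.cvtColor(z['p'],cv2.COLOR_RGB2HSV)
    m=((hsv[...,0]<6)|(hsv[...,0]>174))&(hsv[...,1]>170)&(hsv[...,2]>110)
    k,l,st,ce=cv2.connectedComponentsWithStats(m.astype('uint8'))
    for i in range(1,k):
        if st[i,4]>30: print(n,st[i],ce[i],deproj(c,ce[i],np.median(z['d'][l==i])))
    for p in ([(297,254),(395,200),(353,149)] if n=='top' else [(353,272),(386,147),(313,176)]):
        print(n,p,deproj(c,p,z['d'][p[1],p[0]]))
```

```text
top [251 120   6   7  34] [253.88235294 122.67647059] [[ 0.65404836 -0.05965846  0.25937413]]
top [288 275   7   8  45] [290.93333333 278.55555556] [[ 0.37224055 -0.1081337   0.05587064]]
top (297, 254) [[ 0.42491032 -0.12194237  0.05251994]]
top (395, 200) [[ 0.52615012 -0.32581346  0.14325942]]
top (353, 149) [[ 0.66710749 -0.25560495  0.02440825]]
scene [519   0  37  18 174] [540.32183908   8.14942529] [[ 0.59898591 -1.27982574  0.09808286]]
scene [485  57  23  13 142] [495.29577465  62.92957746] [[ 0.60170203 -1.00712197  0.00725968]]
scene [228 141  14  32 173] [234.78612717 154.61849711] [[ 0.65188701 -0.05433783  0.23954302]]
scene [183 178  39  26  96] [200.89583333 191.16666667] [[ 0.74038055 -0.02355104  0.11135002]]
scene [114 190  37  47 187] [133.59358289 214.15508021] [[0.79350613 0.09694955 0.10566511]]
scene [371 288  11  19 149] [375.63087248 296.79194631] [[ 0.37123405 -0.10120294  0.04567877]]
scene [341 376  14  16 127] [347.18897638 382.77952756] [[ 0.35903942 -0.02854581 -0.19939506]]
scene (353, 272) [[ 0.43278242 -0.11313026  0.04809131]]
scene (386, 147) [[ 0.53032117 -0.32390968  0.15234974]]
scene (313, 176) [[ 0.66788229 -0.26088493  0.02506432]]
```

View pics/top_c.png

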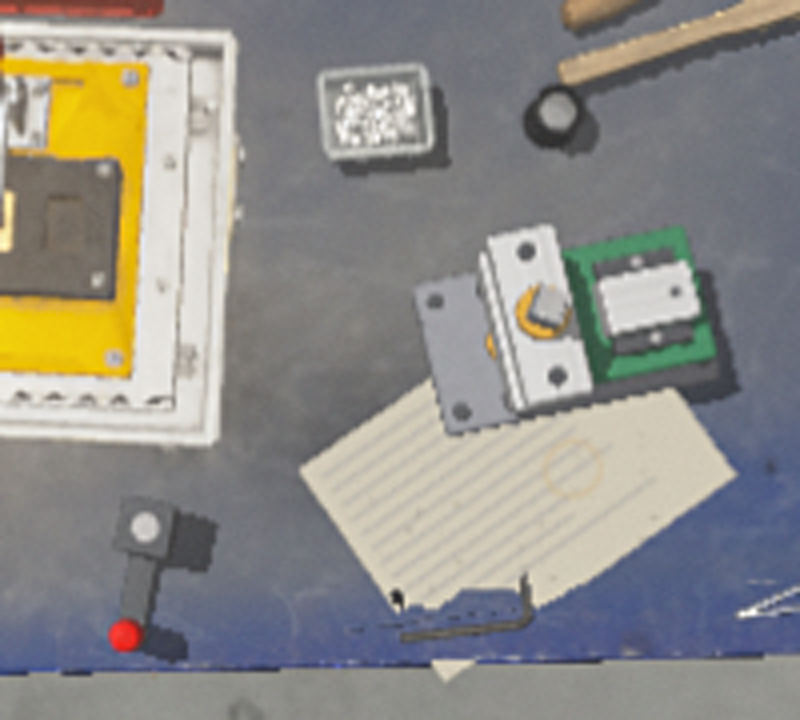

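View pics/sc_c.png

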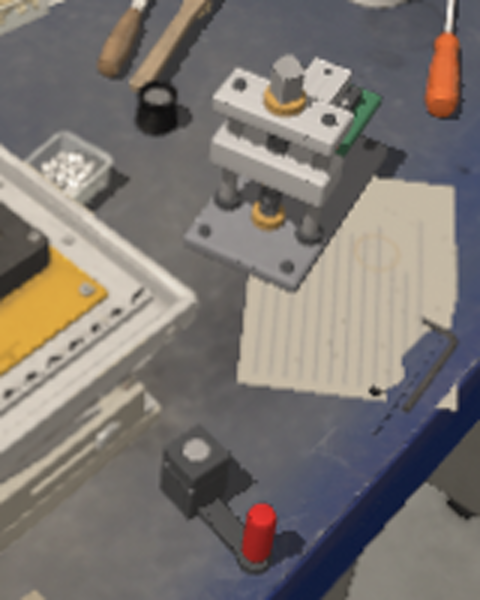

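```bash
python3 -m handwheel '[0.03,-0.0282,-0.002,0,1, 0.03,-0.0282,-0.002,0,1, 0.03,-0.0282,-0.002,0,1, 0.03,-0.0282,-0.002,0,1, 0.03,-0.0282,-0.002,0,1, 0.03,-0.0282,-0.002,0,1, 0.03,-0.0282,-0.002,0,1, 0.03,-0.0282,-0.002,0,1, 0.03,-0.0282,-0.002,0,1, 0.03,-0.0282,-0.002,0,1, 0.03,-0.0282,-0.002,0,1, 0,0,0,7,1]'
python3 -m handwheel '[0,0,0,7,1, 0,0,0,7,1, 0,0,0,7,1, 0,0,0,2,1, 0,0,0,0,1, 0,0,0,0,1]'
python3 - <<'E'
from h import *
s=status.get_state();p,d=capture('wrist');save('w1',p);np.savez('pics/w1.npz',p=p,d=d,pos=s['position'],rot=s['eef_rot'])
print(s['position'],s['eef_rot'],s['contact_force'])
E
```

```text
time: 1.15
position: [0.4234, -0.2121, 0.279]
eef_rot: [-3.139, -0.004, 0.204]
contact_force: [0.9, 0.5, -0.1]
grip_width: 0.0855
time: 1.65
position: [0.4183, -0.2217, 0.278]
eef_rot: [-3.141, 0.0, -0.21]
contact_force: [-0.4, -0.4, 0.1]
grip_width: 0.0856
[ 0.4183233  -0.22165023  0.27803991] [-3.14143761e+00  4.49233921e-04 -2.09601117e-01] [-0.36291308 -0.38877146  0.06656252]
```

View pics/w1.png

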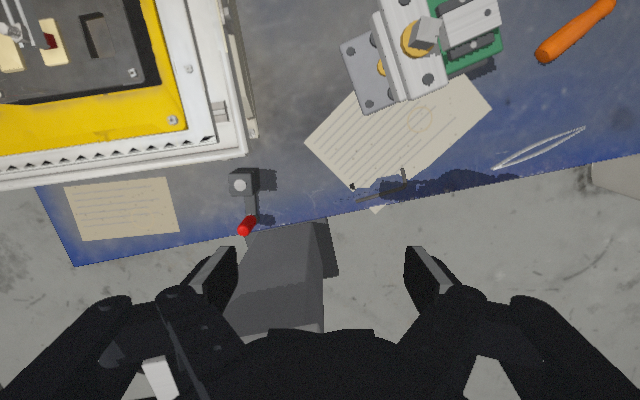

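The wrist view shows the hub at about (243,182), the knob at (247,226) and the shaft end at about (427,32). I'll measure the crank here and combine it with the fixed views.

Run:
```python
from h import *
w=np.load('pics/w1.npz');save('w1c',w['p'],(200,140,300,250),6);save('w1s',w['p'],(340,0,520,110),4)
c=get_calibration('wrist');st=dict(position=w['pos'],eef_rot=w['rot'])
px,P=cloud(c,w['d'],st)
m=(P[:,0]>.33)&(P[:,0]<.5)&(P[:,1]>-.19)&(P[:,1]<-.05)&(P[:,2]>.04)&(P[:,2]<.052)
print('hubtop',m.sum(),np.median(P[m],0),P[m].min(0),P[m].max(0))
q=P[m];q=q[np.abs(q[:,0]-.43)<.03]
r=cv2.minAreaRect((q[:,:2]*1000).astype('float32'));print(r,np.median(q[:,2]))
m=(abs(P[:,0]-.53)<.03)&(abs(P[:,1]+.325)<.03)&(P[:,2]>.163)
q=P[m];print('tip',m.sum(),q.mean(0) if m.any() else 0, cv2.minAreaRect((q[:,:2]*1000).astype('float32')) if m.sum()>3 else 0)
```

```text
hubtop 625 [ 0.43180838 -0.12151549  0.04892047] [ 0.36733807 -0.13788763  0.0400914 ] [ 0.44879215 -0.10376288  0.05188287]
((432.4519958496094, -120.88349914550781), (30.02662467956543, 28.93638038635254), 78.85659790039062) 0.04894508561501598
tip 313 [ 0.53371455 -0.3284671   0.16583907] ((534.049560546875, -329.1205749511719), (12.850942611694336, 12.80749797821045), 68.31615447998047)
```

View pics/w1c.png

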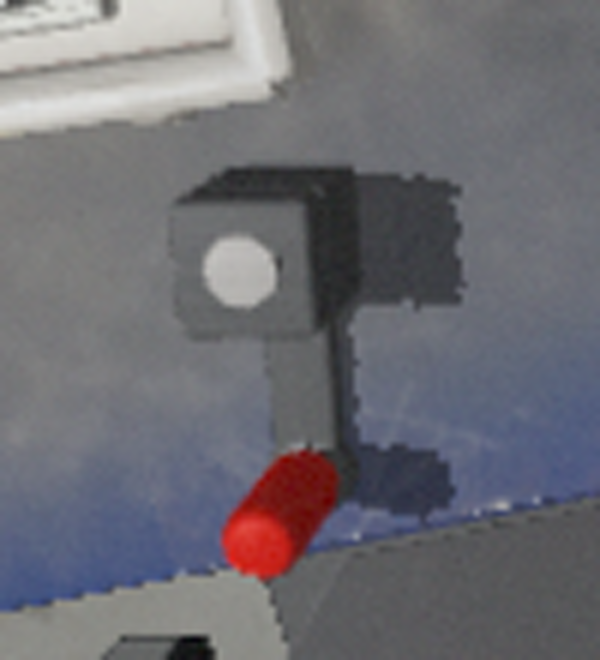

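View pics/w1s.png

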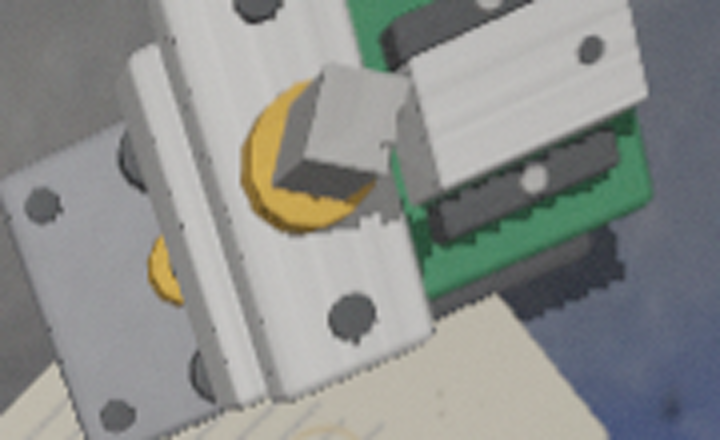

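Hub top centre is at about (0.432, -0.121, 0.049) and crank yaw at about 168.9°. Before grasping, I'll look straight down on the shaft end.

```bash
python3 -m handwheel '[0.0168,0.0202,0.0125,0,1, 0.0168,0.0202,0.0125,0,1, 0.0168,0.0202,0.0125,0,1, 0.0168,0.0202,0.0125,0,1, 0,0,0,0,1, 0,0,0,0,1, 0,0,0,0,1]'
python3 - <<'E'
from h import *
s=status.get_state();p,d=capture('wrist');save('w2',p);np.savez('pics/w2.npz',p=p,d=d,pos=s['position'],rot=s['eef_rot'])
save('w2c',p,(270,70,370,170),6)
print(s['position'],s['eef_rot'],s['contact_force'])
c=get_calibration('wrist')
px,P=cloud(c,d,s)
o=np.array([.533,-.328])
near=np.linalg.norm(P[:,:2]-o,axis=1)<.025
for lo,hi in((.165,.169),(.16,.164),(.1505,.157),(.142,.149),(.134,.138)):
    q=P[near&(P[:,2]>lo)&(P[:,2]<hi)]
    if len(q)>5: print(lo,len(q),q.mean(0),cv2.minAreaRect((q[:,:2]*1000).astype('float32')))
hsv=cv2.cvtColor(p,cv2.COLOR_RGB2HSV)
m=((hsv[...,0]>12)&(hsv[...,0]<30)&(hsv[...,1]>120)&(hsv[...,2]>100)).astype('uint8')
m=(m>0)&(d>.18)&(d<.25)
v,u=np.nonzero(m);g=(u>250)&(u<400)&(v<220)
Q=onplane(c,np.c_[u,v][g],.136,s);h=cv2.convexHull((Q[:,:2]*1000).astype('float32'))
print('boss',cv2.minEnclosingCircle(h))
E
```

```text
time: 2.28
position: [0.4672, -0.3142, 0.228]
eef_rot: [-3.141, 0.001, -0.21]
contact_force: [-0.1, -0.1, 0.6]
grip_width: 0.0856
[ 0.46722827 -0.31419049  0.22802418] [-3.14058098e+00  8.62052160e-04 -2.10175862e-01] [-0.06988295 -0.1481243   0.62557072]
0.165 302 [ 0.53375951 -0.32984731  0.16665881] ((533.8662719726562, -329.83807373046875), (11.084248542785645, 11.089644432067871), 67.59638214111328)
0.16 235 [ 0.53415657 -0.32945978  0.16201505] ((533.7898559570312, -329.7236022949219), (15.607549667358398, 15.442782402038574), 68.14207458496094)
0.134 497 [ 0.53398426 -0.32980567  0.13673959] ((533.5855712890625, -329.5022888183594), (27.158653259277344, 27.00548553466797), 34.890663146972656)
boss ((533.9307861328125, -329.9266662597656), 13.575690269470215)
```

View pics/w2c.png

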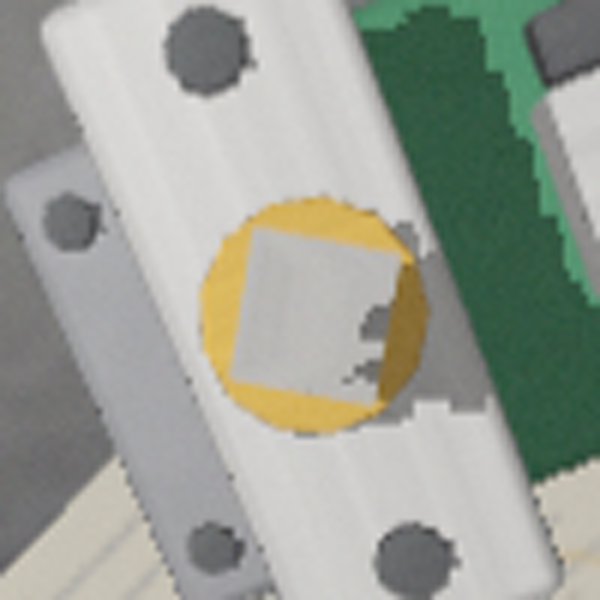

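View pics/w2.png

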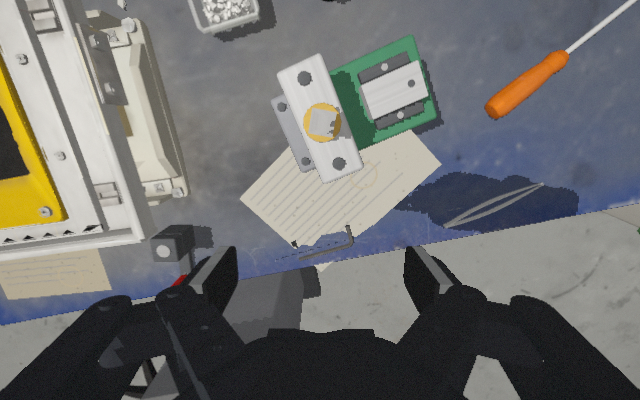

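Shaft axis is at (0.534, -0.330), with the square at about -22° (mod 90). I'll check the clearance to the white tray next to the hub.

Run:
```python
from h import *
for n in('top','scene','w1'):
    z=np.load('pics/%s0.npz'%n) if n!='w1' else np.load('pics/w1.npz')
    c=get_calibration(n if n!='w1' else 'wrist');st=dict(position=z['pos'],eef_rot=z['rot']) if n=='w1' else None
    px,P=cloud(c,z['d'],st)
    # in crank frame around hub
    a=np.deg2rad(-11.1);q=(P[:,:2]-[.432,-.121])@np.array([[np.cos(a),-np.sin(a)],[np.sin(a),np.cos(a)]])
    m=(abs(q[:,0])<.15)&(abs(q[:,1])<.13)&(P[:,2]>.015)&((abs(q[:,1])>.025)|(q[:,0]>.03))&(P[:,2]<.3)
    Q=np.c_[q,P[:,2]][m]
    print(n,len(Q))
    for x0 in np.arange(-.02,.13,.01):
        t=Q[(Q[:,0]>=x0)&(Q[:,0]<x0+.01)]
        if len(t)>3: print('  x',round(x0,3),'y',t[:,1].min().round(3),t[:,1].max().round(3),'zmax',t[:,2].max().round(3))
```

```text
top 4629
  x 0.02 y 0.085 0.13 zmax 0.13
  x 0.03 y -0.012 0.13 zmax 0.14
  x 0.04 y -0.032 0.129 zmax 0.14
  x 0.05 y -0.031 0.13 zmax 0.145
  x 0.06 y -0.029 0.129 zmax 0.145
  x 0.07 y -0.029 0.13 zmax 0.147
  x 0.08 y -0.028 0.13 zmax 0.146
  x 0.09 y -0.026 0.13 zmax 0.168
  x 0.1 y -0.024 0.13 zmax 0.169
  x 0.11 y -0.023 0.129 zmax 0.17
  x 0.12 y -0.023 0.13 zmax 0.203
scene 6547
  x 0.02 y 0.096 0.13 zmax 0.13
  x 0.03 y -0.006 0.13 zmax 0.13
  x 0.04 y -0.032 0.13 zmax 0.14
  x 0.05 y -0.031 0.13 zmax 0.142
  x 0.06 y -0.029 0.13 zmax 0.143
  x 0.07 y -0.028 0.13 zmax 0.146
  x 0.08 y -0.026 0.13 zmax 0.144
  x 0.09 y -0.025 0.13 zmax 0.166
  x 0.1 y -0.024 0.13 zmax 0.167
  x 0.11 y -0.022 0.13 zmax 0.169
  x 0.12 y -0.02 0.13 zmax 0.197
w1 33082
  x -0.01 y -0.06 -0.059 zmax 0.295
  x 0.0 y -0.06 -0.059 zmax 0.3
  x 0.01 y -0.06 -0.045 zmax 0.3
  x 0.02 y 0.087 0.13 zmax 0.13
  x 0.03 y -0.012 0.13 zmax 0.13
  x 0.04 y -0.034 0.13 zmax 0.139
  x 0.05 y -0.033 0.13 zmax 0.143
  x 0.06 y -0.032 0.13 zmax 0.145
  x 0.07 y -0.031 0.13 zmax 0.147
  x 0.08 y -0.03 0.13 zmax 0.146
  x 0.09 y -0.028 0.13 zmax 0.167
  x 0.1 y -0.027 0.13 zmax 0.17
  x 0.11 y -0.026 0.13 zmax 0.17
  x 0.12 y -0.026 0.13 zmax 0.2
```

Run:
```python
from h import *
s=status.get_state();print(s['qpos'])
z=np.load('pics/w1.npz');c=get_calibration('wrist');st=dict(position=z['pos'],eef_rot=z['rot'])
for z,c,st in((z,c,st),(np.load('pics/top0.npz'),get_calibration('top'),None)):
    px,P=cloud(c,z['d'],st)
    a=np.deg2rad(-11.1);q=(P[:,:2]-[.432,-.121])@np.array([[np.cos(a),-np.sin(a)],[np.sin(a),np.cos(a)]])
    for y0 in np.arange(-.06,.1,.02):
        r=[]
        for x0 in np.arange(.02,.12,.01):
            m=(q[:,0]>=x0)&(q[:,0]<x0+.01)&(q[:,1]>=y0)&(q[:,1]<y0+.02)&(P[:,2]<.25)
            r.append(round(P[m,2].max()*1000) if m.sum()>2 else -1)
        print(round(y0,2),r)
```

```text
[ 0.70959224  0.25912516 -0.22038228  1.82829734  0.06358502  1.06112244
 -1.31491995]
-0.06 [4, 4, 4, 4, 4, 4, 4, 3, 4, 4]
-0.04 [4, 4, 130, 131, 130, 130, 130, 130, 130, 130]
-0.02 [4, 118, 130, 137, 138, 139, 140, 140, 139, 138]
0.0 [3, 129, 130, 139, 142, 145, 144, 143, 143, 143]
0.02 [3, 130, 130, 139, 145, 147, 146, 145, 170, 170]
0.04 [3, 130, 137, 140, 143, 144, 145, 145, 168, 169]
0.06 [3, 130, 138, 139, 143, 145, 144, 164, 167, 168]
0.08 [128, 130, 139, 142, 144, 145, 145, 166, 169, 169]
-0.06 [4, 4, 6, 4, 4, 4, 3, 5, 4, 6]
-0.04 [3, 4, 130, 130, 129, 130, 131, 131, 129, 129]
-0.02 [7, 119, 130, 136, 138, 139, 138, 135, 138, 137]
0.0 [5, 129, 130, 139, 140, 144, 141, 142, 139, 140]
0.02 [5, 131, 130, 140, 145, 147, 146, 147, 169, 169]
0.04 [5, 130, 135, 139, 144, 146, 146, 146, 167, 168]
0.06 [5, 131, 137, 140, 144, 144, 146, 152, 168, 168]
0.08 [128, 131, 139, 141, 145, 145, 146, 167, 169, 170]
```

The tray, about 0.145 high, starts 35 mm behind the hub, so the wrist camera would come too close to it. I'll turn the gripper half round and grasp 10 mm off-centre towards the knob.

```bash
python3 -m handwheel '[0,0,0,-7.1,0.6, 0,0,0,-7.1,0.6, 0,0,0,-7.1,0.6, 0,0,0,-7.1,0.6, 0,0,0,-7.1,0.6, 0,0,0,-7.1,0.6, 0,0,0,-7.1,0.6, 0,0,0,-7.1,0.6, 0,0,0,-7.1,0.6, 0,0,0,-7.1,0.6, 0,0,0,-7.1,0.6, 0,0,0,-7.1,0.6]'
python3 -m handwheel '[0,0,0,-7.1,0.6, 0,0,0,-7.1,0.6, 0,0,0,-7.1,0.6, 0,0,0,-7.1,0.6, 0,0,0,-7.1,0.6, 0,0,0,-7.1,0.6, 0,0,0,-7.1,0.6, 0,0,0,-7.1,0.6, 0,0,0,-7.1,0.6, 0,0,0,-7.1,0.6, 0,0,0,-7.1,0.6, 0,0,0,-7.1,0.6]'
python3 -m handwheel '[0,0,0,-7.1,0.6, 0,0,0,-3.5,0.6, 0.0163,0.0365,0,0,0.6, 0.0163,0.0365,0,0,0.6, 0.0163,0.0365,0,0,0.6, 0.0163,0.0365,0,0,0.6, 0.0163,0.0365,0,0,0.6, 0,0,0,0,0.6, 0,0,0,0,0.6, 0,0,0,0,0.6]'
python3 - <<'E'
from h import *
s=status.get_state();p,d=capture('wrist');save('w3',p);np.savez('pics/w3.npz',p=p,d=d,pos=s['position'],rot=s['eef_rot'])
print(s['position'],s['eef_rot'],s['contact_force'],s['qpos'])
c=get_calibration('wrist')
px,P=cloud(c,d,s)
q=P[(np.linalg.norm(P[:,:2]-[.432,-.121],axis=1)<.03)&(P[:,2]>.044)&(P[:,2]<.052)]
print(len(q),cv2.minAreaRect((q[:,:2]*1000).astype('float32')),np.median(q[:,2]))
hsv=cv2.cvtColor(p,cv2.COLOR_RGB2HSV)
m=((hsv[...,0]<6)|(hsv[...,0]>174))&(hsv[...,1]>170)&(hsv[...,2]>110)
k=m[px[:,1],px[:,0]]&(np.linalg.norm(P[:,:2]-[.373,-.109],axis=1)<.03)&(P[:,2]>.051)
print('knob',k.sum(),P[k].mean(0))
E
```

```text
time: 3.33
position: [0.4676, -0.3136, 0.2295]
eef_rot: [3.14, 0.001, 1.284]
contact_force: [-0.2, 0.5, -0.1]
grip_width: 0.0513
time: 4.33
position: [0.4676, -0.3137, 0.2295]
eef_rot: [-3.14, 0.001, 2.772]
contact_force: [0.2, -0.1, -0.4]
grip_width: 0.0509
time: 5.17
position: [0.4225, -0.1198, 0.229]
eef_rot: [-3.139, 0.002, 2.95]
contact_force: [0.9, -0.6, 0.3]
grip_width: 0.0512
[ 0.42247914 -0.11984645  0.22904551] [-3.13902964e+00  1.64425442e-03  2.95020833e+00] [ 0.93834151 -0.60700252  0.33793472] [ 0.99633497  0.0564208  -0.8226126   2.07794606  0.05143044  1.02422651
  1.52724597]
709 ((431.765380859375, -120.29267883300781), (29.84673500061035, 29.19734764099121), 78.6034927368164) 0.0490420936163351
knob 216 [ 0.37271458 -0.10845636  0.05568463]
```

View pics/w3.png

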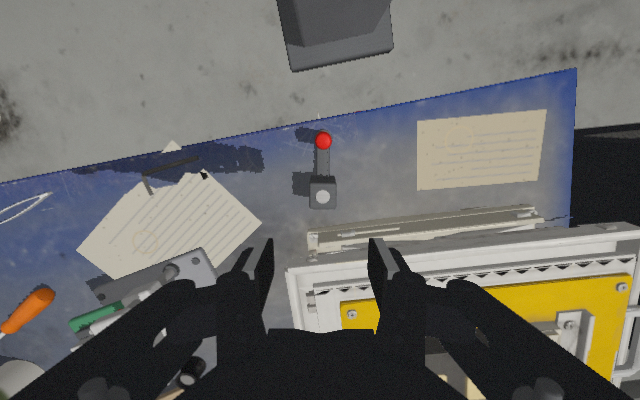

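Hub and knob re-measured at (0.4318, -0.1203) and (0.3727, -0.1085); the gripper is aligned. Going down.

```bash
python3 -m handwheel '[0,0.001,0.035,0,0.6, 0,0,0.035,0,0.6, 0,0,0.03,0,0.6, 0,0,0.02,0,0.6, 0,0,0.01,0,0.6, 0,0,0,0,0.6, 0,0,0,0,0.6]'
python3 -m handwheel '[0,0,0.012,0,0.6, 0,0,0.012,0,0.6, 0,0,0.012,0,0.6, 0,0,0.012,0,0.6, 0,0,0.008,0,0.6, 0,0,0.007,0,0.6, 0,0,0,0,0.6, 0,0,0,0,0.6]'
python3 - <<'E'
from h import *
s=status.get_state();p,d=capture('wrist');save('w4',p);p,d=capture('scene');save('s4',p,(240,120,480,340),3)
print(s['position'],s['eef_rot'],s['contact_force'])
E
```

```text
time: 5.8
position: [0.4231, -0.1197, 0.0984]
eef_rot: [3.141, -0.0, 2.947]
contact_force: [0.5, 0.4, -0.6]
grip_width: 0.051
time: 6.47
position: [0.4232, -0.1193, 0.0358]
eef_rot: [-3.141, 0.001, 2.948]
contact_force: [0.4, 0.4, 0.5]
grip_width: 0.0513
[ 0.42320795 -0.11931928  0.03578435] [-3.14135962e+00  9.07370329e-04  2.94809183e+00] [0.37725089 0.35224607 0.46323455]
```

View pics/w4.png

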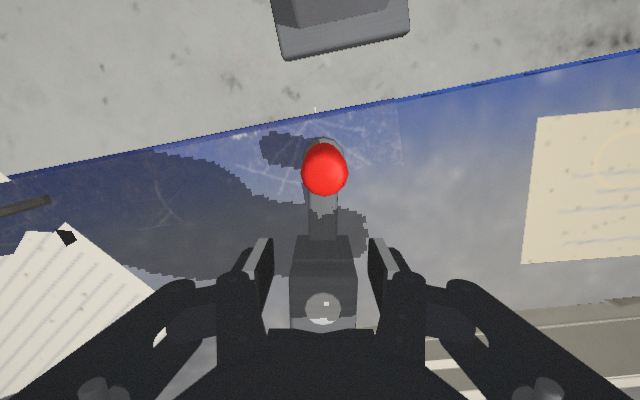

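View pics/s4.png

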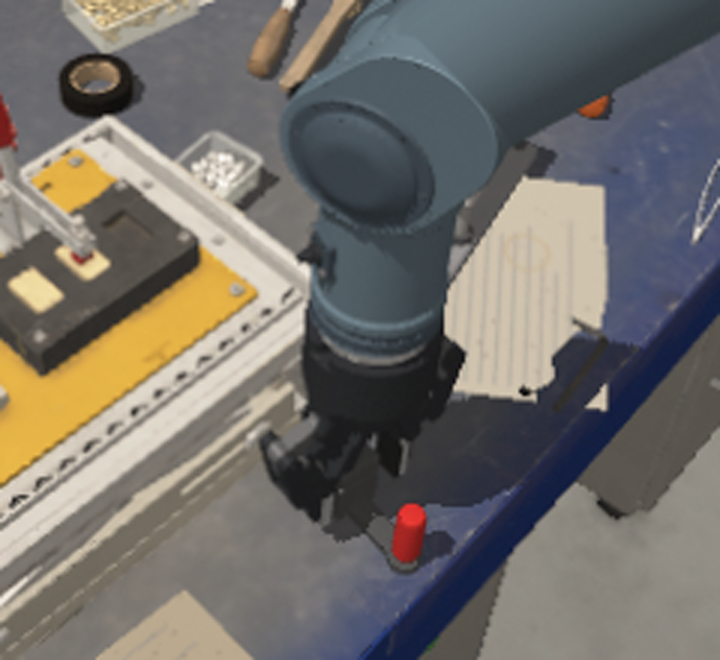

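Fingers straddle the hub, visible at (323,280) in the wrist view, with no contact. Closing and lifting.

```bash
python3 -m handwheel '[0,0,0,0,0.2, 0,0,0,0,0.1, 0,0,0,0,0, 0,0,0,0,0, 0,0,0,0,0, 0,0,0,0,0]' 80
python3 -m handwheel '[0,0,-0.01,0,0, 0,0,-0.02,0,0, 0,0,-0.03,0,0, 0,0,-0.035,0,0, 0,0,-0.04,0,0, 0,0,-0.04,0,0, 0,0,-0.02,0,0, 0,0,0,0,0, 0,0,0,0,0]'
python3 - <<'E'
from h import *
s=status.get_state();p,d=capture('wrist');save('w5',p);np.savez('pics/w5.npz',p=p,d=d,pos=s['position'],rot=s['eef_rot'])
c=get_calibration('wrist');px,P=cloud(c,d,s)
print(s['position'],s['eef_rot'],s['contact_force'],s['wrist_torque'],s['grip_width'])
hsv=cv2.cvtColor(p,cv2.COLOR_RGB2HSV)
m=((hsv[...,0]<6)|(hsv[...,0]>174))&(hsv[...,1]>170)&(hsv[...,2]>90)
k=m[px[:,1],px[:,0]];Q=P[k];print(k.sum(),Q[:,2].max());t=Q[Q[:,2]>Q[:,2].max()-.004];print('knobtop',t.mean(0))
E
```

```text
time: 7.07
position: [0.4234, -0.1192, 0.036]
eef_rot: [-3.141, 0.001, 2.948]
contact_force: [-0.5, 0.8, 5.9]
grip_width: 0.0288
time: 7.82
position: [0.4227, -0.1193, 0.2311]
eef_rot: [-3.14, 0.002, 2.948]
contact_force: [0.3, -0.4, -3.6]
grip_width: 0.029
[ 0.42267815 -0.11931783  0.23111788] [-3.13967273e+00  1.91286752e-03  2.94806126e+00] [ 0.30040641 -0.35487943 -3.60073323] [ 0.01226888  0.01279215 -0.0301611 ] 0.0289749034825231
1874 0.2531901125620551
knobtop [ 0.37207503 -0.10932868  0.2509975 ]
```

View pics/w5.png

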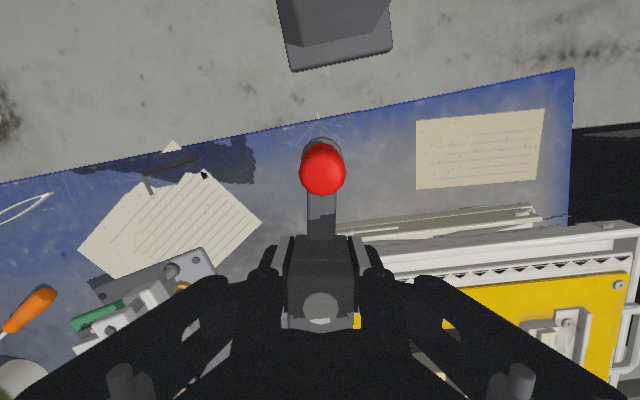

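Crank is held; knob top minus TCP confirms the underside is 36 mm below the TCP, and the hub sits at tool x of about -8.8 mm. Moving over the shaft.

```bash
python3 -m handwheel '[-0.0201,-0.0262,-0.002,0,0, -0.0201,-0.0262,0,0,0, -0.0201,-0.0262,0,0,0, -0.0201,-0.0262,0,0,0, -0.0201,-0.0262,0,0,0, -0.0201,-0.0262,0,0,0, -0.0203,-0.0263,0,0,0, 0,0,0,5.35,0, 0,0,0,5.35,0, 0,0,0,0,0, 0,0,0,0,0]'
python3 - <<'E'
from h import *
s=status.get_state()
for n in('wrist','scene','top'):
    p,d=capture(n);np.savez('pics/%s6.npz'%n,p=p,d=d,pos=s['position'],rot=s['eef_rot'])
    save(n+'6',p,None if n=='wrist' else (300,80,500,220) if n=='scene' else (320,130,480,260),1 if n=='wrist' else 4)
print(s['position'],s['eef_rot'],np.rad2deg(s['eef_rot'][2]),s['contact_force'])
c=get_calibration('wrist');p=np.load('pics/wrist6.npz')['p'];d=np.load('pics/wrist6.npz')['d'];px,P=cloud(c,d,s)
hsv=cv2.cvtColor(p,cv2.COLOR_RGB2HSV)
m=((hsv[...,0]<6)|(hsv[...,0]>174))&(hsv[...,1]>170)&(hsv[...,2]>90)
k=m[px[:,1],px[:,0]];Q=P[k];Q=Q[Q[:,2]<.3];t=Q[Q[:,2]>Q[:,2].max()-.004].mean(0);print('knobtop',t)
y=s['eef_rot'][2];u=np.array([np.cos(y),np.sin(y)])
print('hub via tool',s['position'][:2]-.0088*u,'via knob',t[:2]-.06*u)
E
```

```text
time: 8.78
position: [0.5242, -0.3249, 0.229]
eef_rot: [3.14, -0.006, 2.765]
contact_force: [0.4, 0.2, -2.7]
grip_width: 0.0288
[ 0.52422869 -0.32488716  0.22895569] [ 3.1399154  -0.00582403  2.76497265] 158.42126304781186 [ 0.3558896   0.15132038 -2.73005391]
knobtop [ 0.53422093 -0.2675169   0.28016086]
hub via tool [ 0.53241192 -0.32812362] via knob [ 0.59001571 -0.28958367]
```

View pics/wrist6.png

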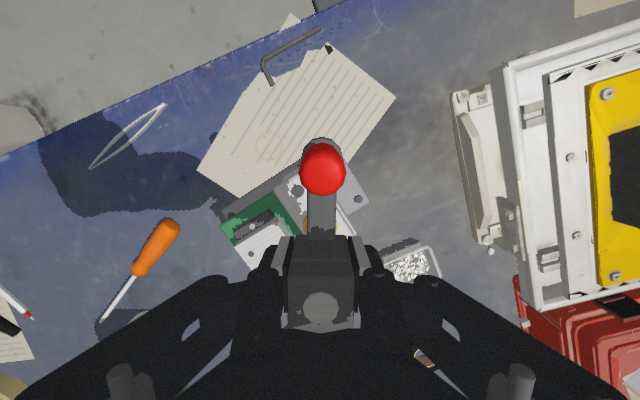

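View pics/scene6.png

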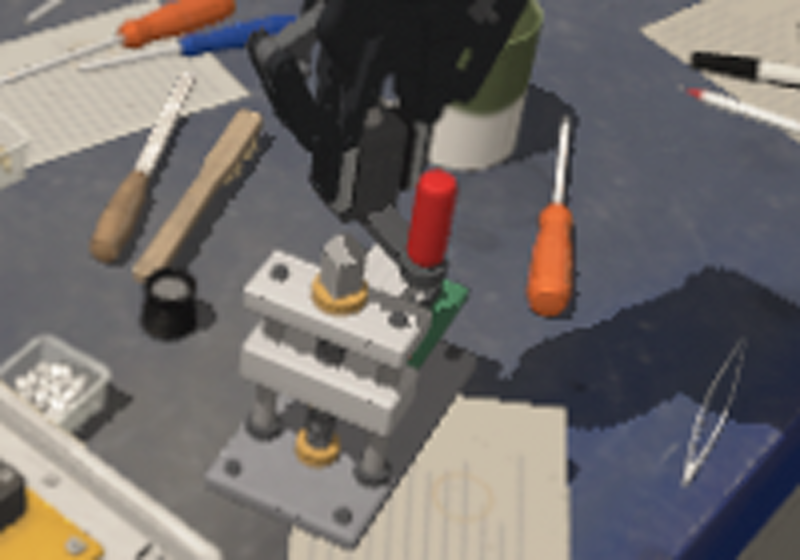

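Run:
```python
from h import *
s=status.get_state();print(s['position'],np.rad2deg(s['eef_rot']))
c=get_calibration('scene')
u=np.array([np.cos(np.deg2rad(158.2)),np.sin(np.deg2rad(158.2)),0]);o=np.array([.533,-.329,.193])
P=np.array([[.5338,-.3298,.166],[.5338,-.3298,.136],o,o+.06*u+[0,0,.056],o+.06*u])
q=proj(c,P);print(np.round((q-[300,80])*4))
z=np.load('pics/scene6.npz');hsv=cv2.cvtColor(z['p'],cv2.COLOR_RGB2HSV)
```

```text
[ 0.52508947 -0.32516734  0.23106399] [ 1.79972108e+02 -1.27647350e-01  1.58387903e+02]
[[348. 238.]
 [342. 284.]
 [355. 196.]
 [441. 177.]
 [424. 272.]]
```

Projected hub and knob match the scene picture, with the knob top at about (437,175). After a fine correction, I'll lower the crank.

```bash
python3 -m handwheel '[-0.001,-0.0011,0.01,0,0, 0,0,0.012,0,0, 0,0,0.003,0,0, 0,0,0,0,0, 0,0,0,0,0]'
python3 -m handwheel '[0,0,0.004,0,0, 0,0,0.004,0,0, 0,0,0.004,0,0, 0,0,0.004,0,0, 0,0,0,0,0]'
```

```text
time: 9.35
position: [0.5256, -0.3274, 0.2064]
eef_rot: [3.141, -0.002, 2.762]
contact_force: [0.3, -1.1, -2.4]
grip_width: 0.029
time: 9.77
position: [0.5256, -0.3272, 0.1901]
eef_rot: [3.141, -0.002, 2.762]
contact_force: [-0.3, 0.2, -2.2]
grip_width: 0.0293
```

```bash
python3 -m handwheel '[0,0,0.004,0,0, 0,0,0.004,0,0, 0,0,0.004,0,0, 0,0,0.003,0,0, 0,0,0,0,0, 0,0,0,0,0]'
python3 -m handwheel '[0,0,0.0015,0,0, 0,0,0.0015,0,0, 0,0,0.001,0,0, 0,0,0,0,0]'
```

```text
time: 10.27
position: [0.5259, -0.3274, 0.1758]
eef_rot: [3.141, -0.001, 2.762]
contact_force: [0.3, 0.9, -2.3]
grip_width: 0.0292
time: 10.6
position: [0.5264, -0.3276, 0.1723]
eef_rot: [3.141, 0.0, 2.762]
contact_force: [0.1, 0.1, -2.9]
grip_width: 0.0291
```

```bash
python3 -m handwheel '[0,0,0.001,0,0, 0,0,0.001,0,0, 0,0,0,0,0, 0,0,0,0,0]'
```

```text
time: 10.93
position: [0.5265, -0.3276, 0.1722]
eef_rot: [-3.141, 0.0, 2.762]
contact_force: [-2.5, 2.6, 5.9]
grip_width: 0.0295
```

Contact at TCP z 0.172, which puts the underside at 0.136, i.e. seated. Releasing and checking.

```bash
python3 -m handwheel '[0,0,0,0,0.3, 0,0,0,0,0.6, 0,0,0,0,0.6, 0,0,0,0,0.6, 0,0,0,0,0.6, 0.01,0,-0.003,0,0.6, 0.02,0,0,0,0.6, 0.021,0,0,0,0.6, 0,0,0,0,0.6, 0,0,0,0,0.6]'
python3 - <<'E'
from h import *
s=status.get_state()
for n in('wrist','scene'):
    p,d=capture(n);np.savez('pics/%s7.npz'%n,p=p,d=d,pos=s['position'],rot=s['eef_rot'])
    save(n+'7',p,None if n=='wrist' else (300,80,500,220),1 if n=='wrist' else 4)
print(s['position'],np.rad2deg(s['eef_rot']),s['contact_force'],s['grip_width'])
c=get_calibration('scene')
u=np.array([np.cos(np.deg2rad(158.2)),np.sin(np.deg2rad(158.2)),0]);o=np.array([.5338,-.3298,.136])
print(np.round((proj(c,np.array([o+.06*u+[0,0,.056],o+.06*u]))-[300,80])*4))
E
```

```text
time: 11.77
position: [0.4773, -0.3085, 0.1732]
eef_rot: [-3.141, -0.001, 2.761]
contact_force: [0.1, -0.2, 0.5]
grip_width: 0.0514
[ 0.47725807 -0.30851524  0.17316911] [-1.79940377e+02 -5.91003137e-02  1.58199822e+02] [ 0.08605108 -0.23973599  0.4717428 ] 0.0513551399256564
[[423. 272.]
 [407. 360.]]
```

View pics/wrist7.png

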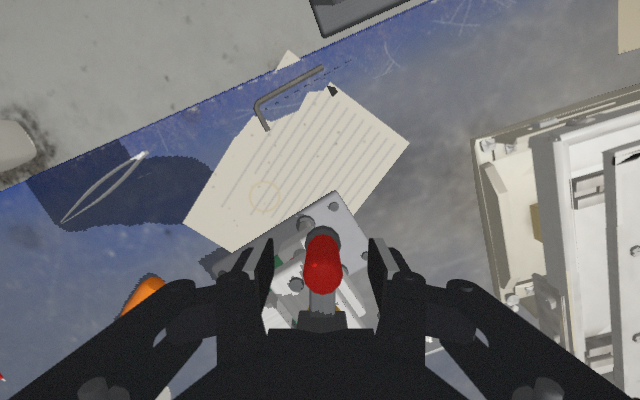

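View pics/scene7.png

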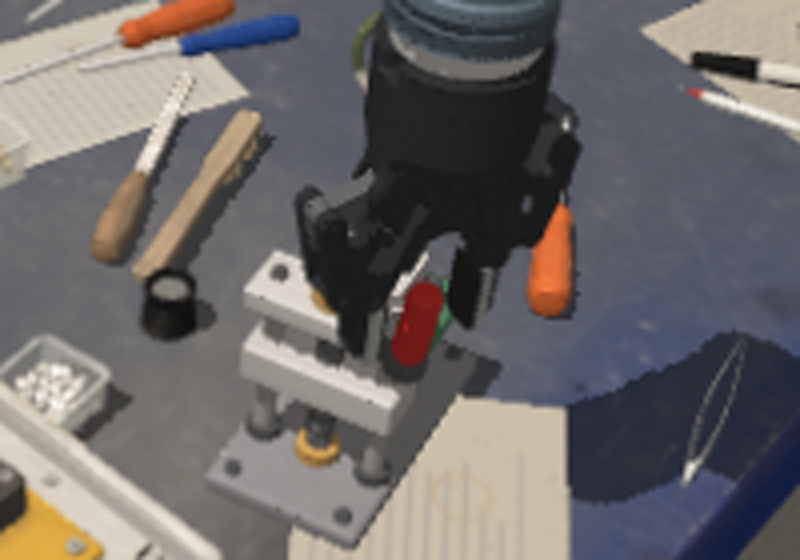

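Seated: the knob appears at the predicted place (about (420,310) in the scene crop) and lies centred between the jaws. I'll grip it a little high and begin winding.

```bash
python3 -m handwheel '[-0.0004,0,-0.008,0,0.6, 0,0,0,0,0.3, 0,0,0,0,0, 0,0,0,0,0, 0,0,0,0,0, 0,0,0,0,0]' 40
python3 -m handwheel '[-0.00204,0.01553,0,0,0, -0.00599,0.01447,0,0,0, -0.00954,0.01243,0,0,0, 0,0,0,0,0, 0,0,0,0,0]'
```

```text
time: 12.37
position: [0.4799, -0.3089, 0.1817]
eef_rot: [3.141, 0.001, 2.762]
contact_force: [0.3, -0.1, 2.0]
grip_width: 0.0166
time: 12.78
position: [0.5122, -0.2749, 0.183]
eef_rot: [-3.141, 0.0, 2.763]
contact_force: [-3.2, 1.9, 9.1]
grip_width: 0.0165
```

```bash
python3 -m handwheel '[-0.01243,0.00954,0,0,0, -0.01447,0.00599,0,0,0, -0.01553,0.00204,0,0,0, -0.01553,-0.00204,0,0,0, -0.01447,-0.00599,0,0,0, -0.01243,-0.00954,0,0,0, 0,0,0,0,0]'
python3 - <<'E'
from h import *
s=status.get_state()
for n in('wrist','scene'):
    p,d=capture(n)
    save(n+'8',p,None if n=='wrist' else (300,80,500,220),1 if n=='wrist' else 4)
print(s['position'],np.rad2deg(s['eef_rot']),s['contact_force'],s['grip_width'])
a=np.deg2rad(158.2-135);print(.5338+.06*np.cos(a),-.3298+.06*np.sin(a))
E
```

```text
time: 13.37
position: [0.5957, -0.3074, 0.1854]
eef_rot: [3.138, 0.01, 2.762]
contact_force: [4.4, 1.8, 10.4]
grip_width: 0.0165
[ 0.59574155 -0.3074106   0.18536571] [179.77407341   0.56894196 158.22690395] [ 4.36820039  1.78381085 10.37526356] 0.016524654808180845
0.5889481203553141 -0.3061634854245429
```

View pics/wrist8.png

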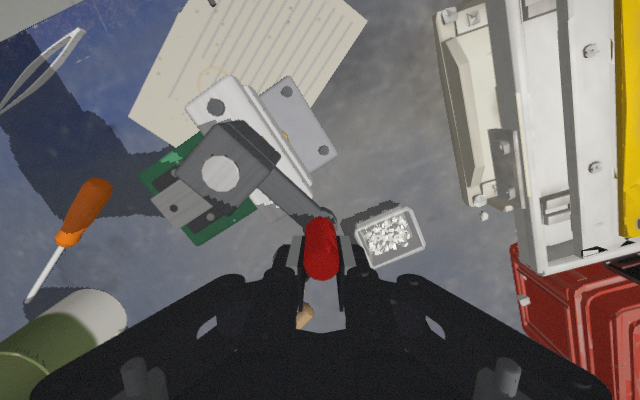

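View pics/scene8.png

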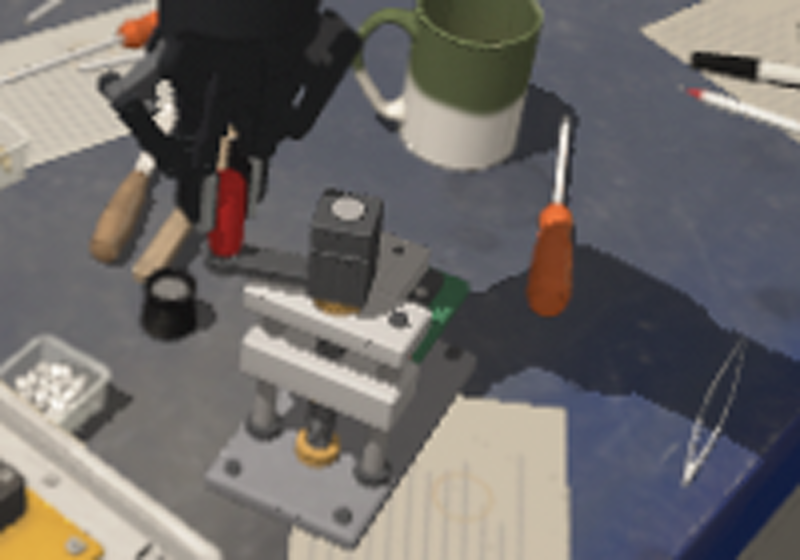

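```bash
python3 -m handwheel '[0,0,0,0,0, 0,0,0,0,0, 0,0,0,0,0]'
python3 - <<'E'
from h import *
s=status.get_state();print(s['position'],np.rad2deg(s['eef_rot']),s['contact_force'],s['wrist_torque'])
E
```

```text
time: 13.72
position: [0.5952, -0.3063, 0.1856]
eef_rot: [3.139, 0.011, 2.763]
contact_force: [4.0, 0.6, 8.2]
grip_width: 0.0159
[ 0.59515065 -0.30629728  0.18557461] [179.83212676   0.60726126 158.3356314 ] [4.04895509 0.62492993 8.227895  ] [ 0.23085232 -0.51101813 -0.02123512]
```

Run:
```python
from h import *
s=status.get_state();p,d=capture('wrist');c=get_calibration('wrist');px,P=cloud(c,d,s)
k=(np.linalg.norm(P[:,:2]-[.534,-.33],axis=1)<.03)&(P[:,2]>.172)&(P[:,2]<.205)
q=P[k];A=np.c_[q[:,:2]-[.534,-.33],np.ones(len(q))];print('hubtop',len(q),np.median(q,0),np.linalg.lstsq(A,q[:,2],rcond=None)[0],cv2.minAreaRect((q[:,:2]*1000).astype('float32')))
hsv=cv2.cvtColor(p,cv2.COLOR_RGB2HSV)
m=((hsv[...,0]<6)|(hsv[...,0]>174))&(hsv[...,1]>150)&(hsv[...,2]>60)
m=m[px[:,1],px[:,0]]&(np.linalg.norm(P[:,:2]-[.59,-.306],axis=1)<.03);Q=P[m];print('knob',len(Q),np.percentile(Q[:,2],[0,50,95,100]));t=Q[Q[:,2]>np.percentile(Q[:,2],99)-.004];print(t.mean(0))
d2=capture('scene')[1];c=get_calibration('scene');px,P=cloud(c,d2)
k=(np.linalg.norm(P[:,:2]-[.534,-.33],axis=1)<.03)&(P[:,2]>.175)&(P[:,2]<.205)
q=P[k];print('scene hubtop',len(q),np.median(q,0))
```

```text
hubtop 5128 [ 0.53359991 -0.3269609   0.18518163] [ 0.01778184 -0.10914619  0.18502695] ((534.7120971679688, -329.24847412109375), (30.05597496032715, 30.476036071777344), 24.979114532470703)
knob 1864 [0.14382657 0.18692311 0.19135303 0.19224552]
[ 0.58781801 -0.30355575  0.19032377]
scene hubtop 217 [ 0.53301317 -0.32241718  0.18372116]
```

The crank is seated (hub top 0.185, knob top 0.191) and has turned, but the knob has crept about 7 mm along the pads. I'll open slightly, let the tool recentre, and grip again more gently.

```bash
python3 -m handwheel '[0,0,0,0,0.35, 0,0,0,0,0.35, 0,0,0,0,0.35, 0,0,0,0,0.35]' 25
python3 - <<'E'
from h import *
s=status.get_state();print(s['position'],np.rad2deg(s['eef_rot']),s['contact_force'],s['wrist_torque'])
E
python3 -m handwheel '[0,0,0,0,0.15, 0,0,0,0,0, 0,0,0,0,0, 0,0,0,0,0, 0,0,0,0,0]' 25
python3 - <<'E'
from h import *
s=status.get_state();print(s['position'],np.rad2deg(s['eef_rot']),s['contact_force'],s['wrist_torque'])
p,d=capture('wrist');save('w9',p)
E
```

```text
time: 14.15
position: [0.5888, -0.3077, 0.18]
eef_rot: [-3.141, -0.003, 2.761]
contact_force: [0.3, -0.0, 0.3]
grip_width: 0.03
[ 0.5888252  -0.30771658  0.17998795] [-1.79977220e+02 -1.52613815e-01  1.58189043e+02] [ 0.2582072  -0.01968783  0.30785586] [-0.03564536 -0.00166751  0.0248353 ]
time: 14.57
position: [0.5899, -0.3066, 0.1809]
eef_rot: [3.141, -0.001, 2.762]
contact_force: [-0.6, 2.4, -0.5]
grip_width: 0.0171
[ 0.58993817 -0.30656715  0.18088507] [ 1.79945306e+02 -5.86687570e-02  1.58261174e+02] [-0.59331608  2.38604774 -0.45858091] [ 0.46556693 -0.07829041 -0.02267268]
```

View pics/w9.png

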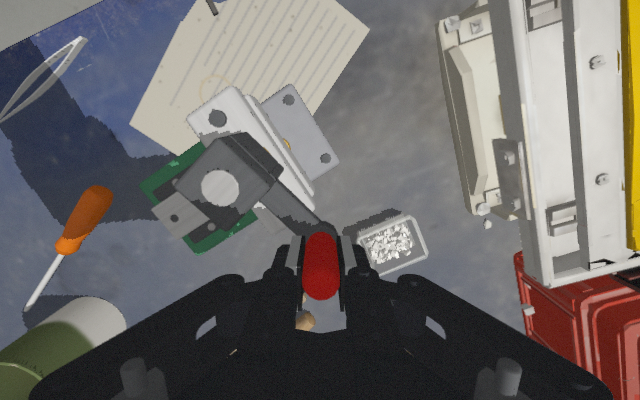

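```bash
python3 -m handwheel '[-0.00954,-0.01243,0,0,0, -0.00599,-0.01447,0,0,0, -0.00204,-0.01553,0,0,0, 0.00204,-0.01553,0,0,0, 0.00599,-0.01447,0,0,0, 0.00954,-0.01243,0,0,0, 0,0,0,0,0]'
python3 - <<'E'
from h import *
s=status.get_state();print(s['position'],np.rad2deg(s['eef_rot']),s['contact_force'],s['wrist_torque'])
a=np.deg2rad(158.2-225);print(.5338+.06*np.cos(a),-.3298+.06*np.sin(a))
p,d=capture('scene');save('s10',p,(300,80,500,220),4)
E
```

```text
time: 15.2
position: [0.5549, -0.3866, 0.1803]
eef_rot: [3.139, -0.006, 2.757]
contact_force: [-2.1, 6.9, 1.2]
grip_width: 0.0171
[ 0.55485994 -0.38662587  0.18025864] [179.82837542  -0.36280888 157.97410415] [-2.11173969  6.89548801  1.22130691] [ 1.67572991  0.36224314 -0.00646979]
0.5574365145754571 -0.38494812035531406
```

View pics/s10.png

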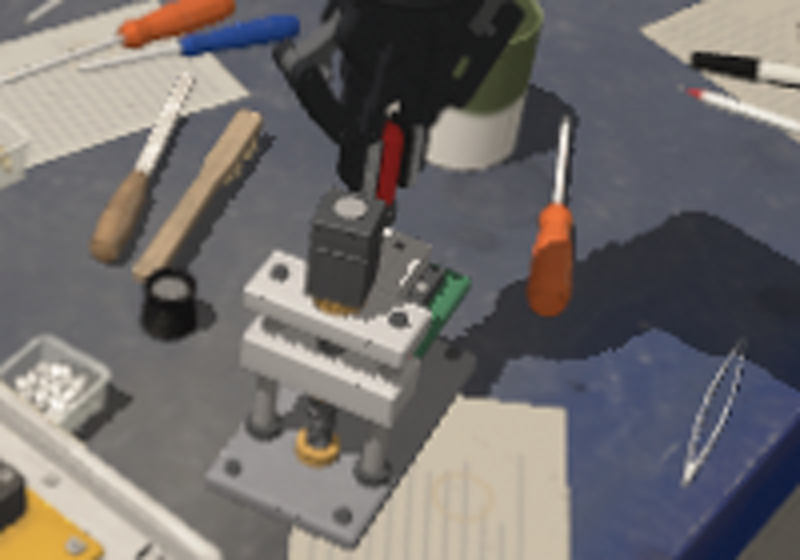

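The crank is turning, still seated, and the nut is rising. Continuing.

```bash
python3 -m handwheel '[0.01243,-0.00954,0,0,0, 0.01447,-0.00599,0,0,0, 0.01553,-0.00204,0,0,0, 0.01553,0.00204,0,0,0, 0.01447,0.00599,0,0,0, 0.01243,0.00954,0,0,0, 0.0,0,0,0,0, 0,0,0,0,0]'
python3 - <<'E'
from h import *
s=status.get_state();print(s['position'],np.rad2deg(s['eef_rot']),s['contact_force'],s['wrist_torque'])
a=np.deg2rad(158.2-315);print(.5338+.06*np.cos(a),-.3298+.06*np.sin(a))
p,d=capture('wrist');save('w11',p)
E
```

```text
time: 15.92
position: [0.4806, -0.3565, 0.1823]
eef_rot: [-3.14, 0.005, 2.761]
contact_force: [3.9, 1.2, -1.3]
grip_width: 0.0169
[ 0.48061461 -0.35647217  0.1822907 ] [-179.93340318    0.26070086  158.18097747] [ 3.92660343  1.22860352 -1.29134343] [ 0.35935147 -0.76035455  0.03704434]
0.478651879644686 -0.35343651457545705
```

View pics/w11.png

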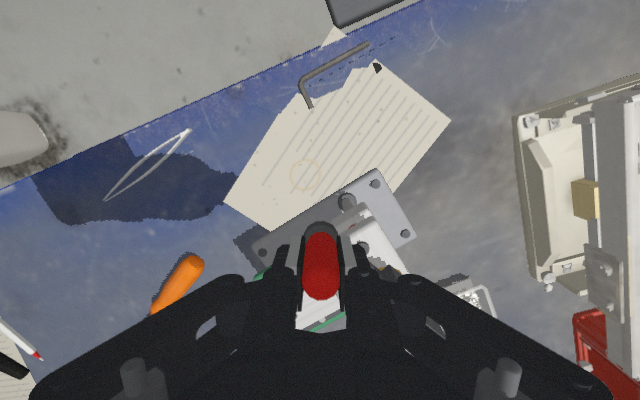

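```bash
python3 -m handwheel '[0.00954,0.01243,0,0,0, 0.00599,0.01447,0,0,0, 0.00204,0.01553,0,0,0, -0.00204,0.01553,0,0,0, -0.00599,0.01447,0,0,0, -0.00954,0.01243,0,0,0, -0.01243,0.00954,0,0,0, -0.01447,0.00599,0,0,0, -0.01553,0.00204,0,0,0, 0,0,0,0,0, 0,0,0,0,0]'
python3 - <<'E'
from h import *
s=status.get_state();print(s['position'],np.rad2deg(s['eef_rot']),s['contact_force'],s['wrist_torque'])
a=np.deg2rad(158.2-450);print(.5338+.06*np.cos(a),-.3298+.06*np.sin(a))
p,d=capture('scene');save('s12',p,(300,80,500,220),4)
E
```

```text
time: 16.88
position: [0.5582, -0.2745, 0.1814]
eef_rot: [3.14, 0.001, 2.762]
contact_force: [1.8, 3.5, 0.5]
grip_width: 0.017
[ 0.55815624 -0.27447627  0.18142629] [1.79894642e+02 2.97744262e-02 1.58260545e+02] [1.84485222 3.5385313  0.49025897] [ 0.68258466 -0.44440581  0.01770497]
0.5560820701330141 -0.2740908503871452
```

View pics/s12.png

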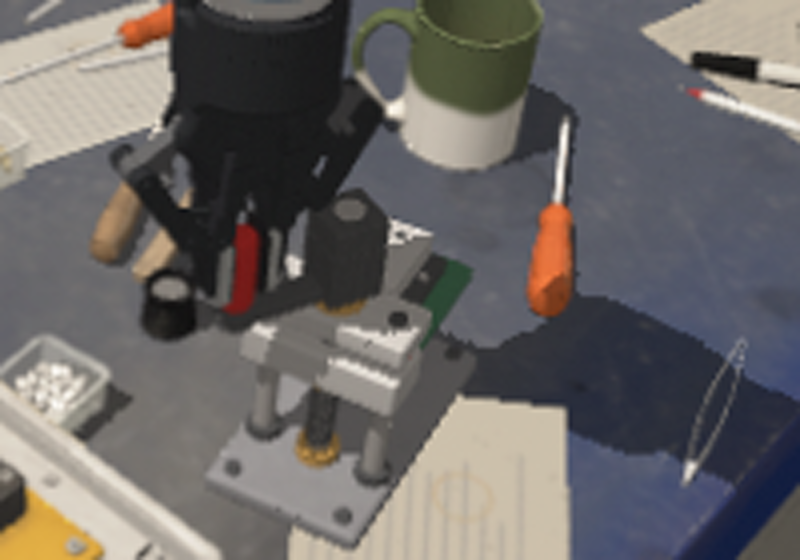

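```bash
python3 -m handwheel '[-0.01553,-0.00204,0,0,0, -0.01447,-0.00599,0,0,0, -0.01243,-0.00954,0,0,0, -0.00954,-0.01243,0,0,0, -0.00599,-0.01447,0,0,0, -0.00204,-0.01553,0,0,0, 0,0,0,0,0, 0,0,0,0,0]'
python3 - <<'E'
from h import *
s=status.get_state();print(s['position'],s['contact_force'],s['wrist_torque'])
a=np.deg2rad(158.2-540);print(.5338+.06*np.cos(a),-.3298+.06*np.sin(a))
p,d=capture('scene');save('s13',p,(300,80,500,220),4);np.savez('pics/s13.npz',p=p,d=d)
E
```

```text
time: 17.6
position: [0.5879, -0.3571, 0.1806]
eef_rot: [-3.138, -0.002, 2.757]
contact_force: [-1.3, 0.4, -0.4]
grip_width: 0.0172
[ 0.58794711 -0.35708886  0.18064691] [-1.26033014  0.40516457 -0.39703096] [0.10969539 0.28289848 0.01273627]
0.5895091496128548 -0.35208207013301407
```

View pics/s13.png

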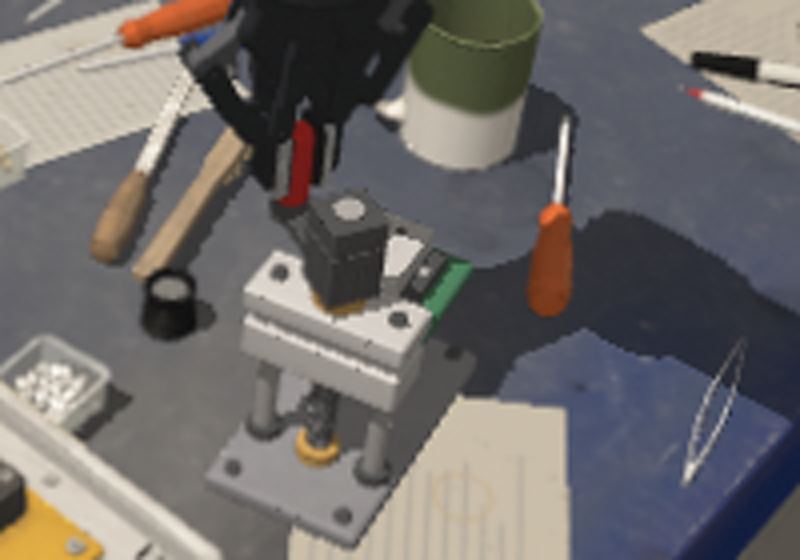

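```bash
python3 -m handwheel '[0.00204,-0.01553,0,0,0, 0.00599,-0.01447,0,0,0, 0.00954,-0.01243,0,0,0, 0,0,0,0,0, 0,0,0,0,0]'
python3 -m handwheel '[0.01243,-0.00954,0,0,0, 0.01447,-0.00599,0,0,0, 0.01553,-0.00204,0,0,0, 0,0,0,0,0, 0,0,0,0,0]'
python3 - <<'E'
from h import *
for t in(585,630):
    a=np.deg2rad(158.2-t);print(.5338+.06*np.cos(a),-.3298+.06*np.sin(a))
p,d=capture('scene');save('s14',p,(300,80,500,220),4)
E
```

```text
time: 18.07
position: [0.5564, -0.3857, 0.1808]
eef_rot: [3.141, -0.004, 2.761]
contact_force: [-0.8, 5.2, -0.9]
grip_width: 0.0171
time: 18.48
position: [0.5218, -0.3872, 0.1838]
eef_rot: [3.138, 0.024, 2.765]
contact_force: [18.2, -0.7, -10.0]
grip_width: 0.0173
0.5574365145754571 -0.38494812035531406
0.511517929866986 -0.38550914961285476
```

View pics/s14.png

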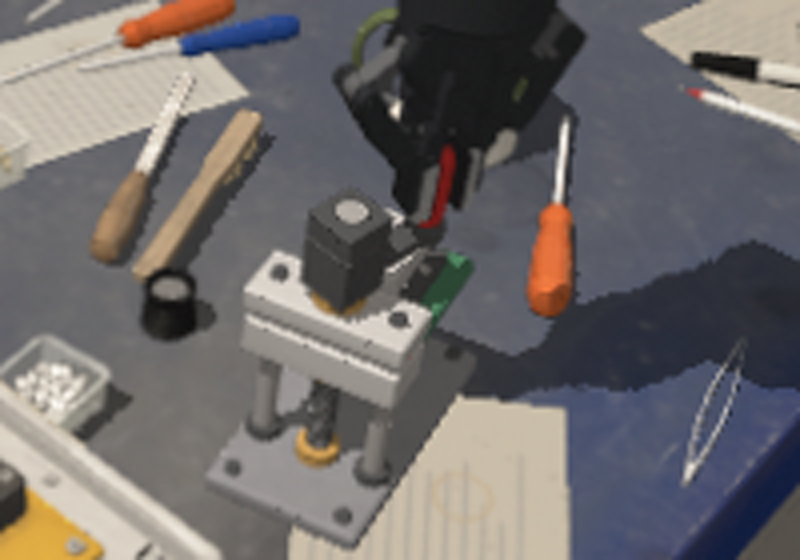

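```bash
python3 -m handwheel '[0.004,0.0005,0,0,0, 0,0,0,0,0, 0,0,0,0,0, 0,0,0,0,0]'
python3 - <<'E'
from h import *
s=status.get_state();print(s['position'],s['contact_force'],s['wrist_torque'])
p,d=capture('wrist');save('w15',p)
p,d=capture('scene');c=get_calibration('scene')
save('s15',p,(340,120,430,210),8)
px,P=cloud(c,d)
# nut block front face / top: points with x,y near lift (local frame)
z0=np.load('pics/s13.npz')
for Z in(np.load('pics/scene0.npz')['d'],z0['d'],d):
    px,P=cloud(c,Z);hs=(np.linalg.norm(P[:,:2]-[.534,-.33],axis=1)<.075)
    h=np.histogram(P[hs,2],bins=np.arange(.05,.14,.004))[0];print(h)
E
```

```text
time: 18.87
position: [0.521, -0.3868, 0.1842]
eef_rot: [3.139, 0.031, 2.766]
contact_force: [22.5, -3.3, -13.5]
grip_width: 0.0169
[ 0.52102956 -0.38683176  0.18417417] [ 22.53880965  -3.29301411 -13.53292302] [-1.12469657 -4.46406402  0.04165672]
[  8   1   1  23  53  77 101  58 188 223  46 109  18   6   0   9  48  69
 113 357  50  45]
[ 30  26  25  28  16   3   0   3  53  69  93  84  79 215  28  62  85  74
 102 340  36  15]
[ 21  25  27  27  23   9   1   1  25  70  66 105  76 157  99  19  71  67
 101 343  42  17]
```

View pics/s15.png

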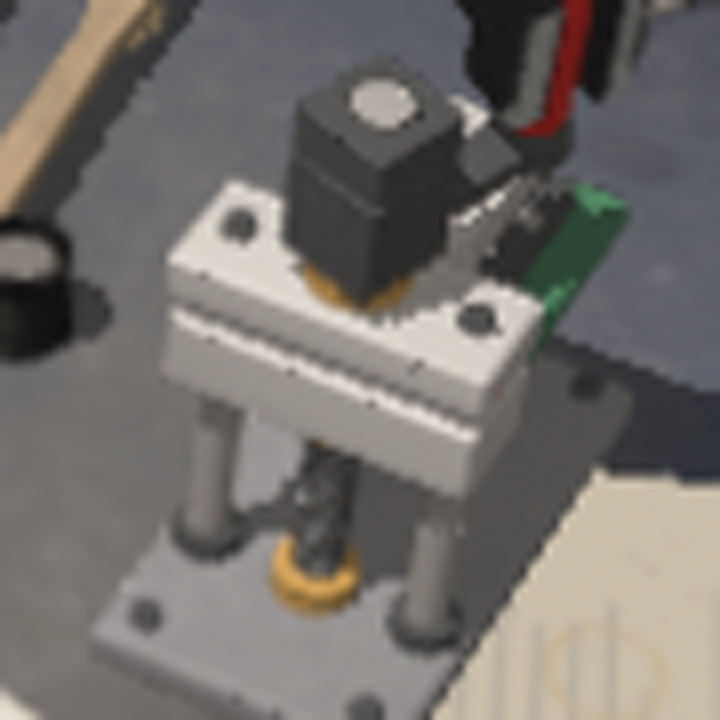

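View pics/w15.png

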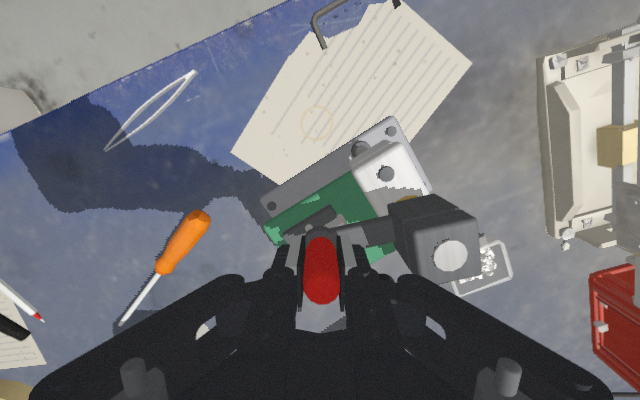

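The stop is reached: force rose from 5 to 22 N with no further turning, at about 620°, and the nut top is at about 0.107. I'll back off the load, open narrowly because the hub is beside the finger, and rise.

```bash
python3 -m handwheel '[-0.004,0,0,0,0, -0.004,0,0,0,0, -0.003,0,0,0,0, 0,0,0,0,0, 0,0,0,0,0]'
python3 -m handwheel '[0,0,0,0,0.36, 0,0,0,0,0.36, 0,0,0,0,0.36, 0,0,0,0,0.36, 0,0,0,0,0.36]'
```

```text
time: 19.38
position: [0.5238, -0.3878, 0.1829]
eef_rot: [3.138, 0.01, 2.764]
contact_force: [7.1, 4.0, -1.4]
grip_width: 0.0173
time: 19.8
position: [0.5184, -0.3902, 0.1813]
eef_rot: [-3.14, -0.0, 2.76]
contact_force: [0.3, -0.4, -1.6]
grip_width: 0.0311
```

```bash
python3 -m handwheel '[0,0,-0.01,0,0.36, 0,0,-0.02,0,0.36, 0,0,-0.03,0,0.36, 0,0,-0.03,0,0.36, 0.02,-0.02,-0.02,0,0.36, 0.03,-0.02,0,0,0.36, 0.03,0,0,0,0.36, 0.03,0,0,0,0.36, 0.03,0,0,0,0.36, 0,0,0,0,0.36, 0,0,0,0,0.36]'
python3 - <<'E'
from h import *
s=status.get_state();print(s['position'],s['contact_force'])
for n in('scene','top'):
    p,d=capture(n);np.savez('pics/%sF.npz'%n,p=p,d=d);save(n+'F',p,(300,100,460,220) if n=='scene' else (320,110,480,260),5 if n=='scene' else 4)
    c=get_calibration(n);px,P=cloud(c,d)
    hs=(np.linalg.norm(P[:,:2]-[.534,-.33],axis=1)<.014)&(P[:,2]>.17)&(P[:,2]<.21);print('hubtop',hs.sum(),np.median(P[hs],0))
    hsv=cv2.cvtColor(p,cv2.COLOR_RGB2HSV)
    m=((hsv[...,0]<6)|(hsv[...,0]>174))&(hsv[...,1]>150)&(hsv[...,2]>80)
    k=m[px[:,1],px[:,0]]&(np.linalg.norm(P[:,:2]-[.52,-.387],axis=1)<.03);print('knob',k.sum(),P[k].mean(0),P[k][:,2].max())
    h=np.histogram(P[(np.linalg.norm(P[:,:2]-[.534,-.33],axis=1)<.075),2],bins=np.arange(.098,.134,.002))[0];print(h)
    z=np.load('pics/%s0.npz'%n)
    x=(645,730) ;print('box',np.abs(z['p'][:].astype(int)-p).mean(2)[(slice(160,190),slice(298,328)) if n=='scene' else (slice(134,165),slice(338,370))].mean())
E
```

```text
time: 20.72
position: [0.3728, -0.3743, 0.2919]
eef_rot: [-3.139, -0.0, 2.759]
contact_force: [-0.0, -0.2, 0.1]
grip_width: 0.031
[ 0.37283364 -0.37430372  0.29188042] [-0.00290384 -0.20552342  0.10563249]
hubtop 114 [ 0.53350326 -0.32905006  0.18446037]
knob 157 [ 0.52609815 -0.38245068  0.17382644] 0.19406770682162555
[ 35  35  56  95  96  19   4  16  36  45  30  38  38  71 204 122  35]
box 3.637407407407408
hubtop 161 [ 0.53384776 -0.32966158  0.18497884]
knob 91 [ 0.52468717 -0.38496055  0.18302052] 0.19501521890002904
[ 28  13  19  50  54  12   4   7  51  75  21   7  12  44 167 204  69]
box 3.715389784946237
```

View pics/sceneF.png

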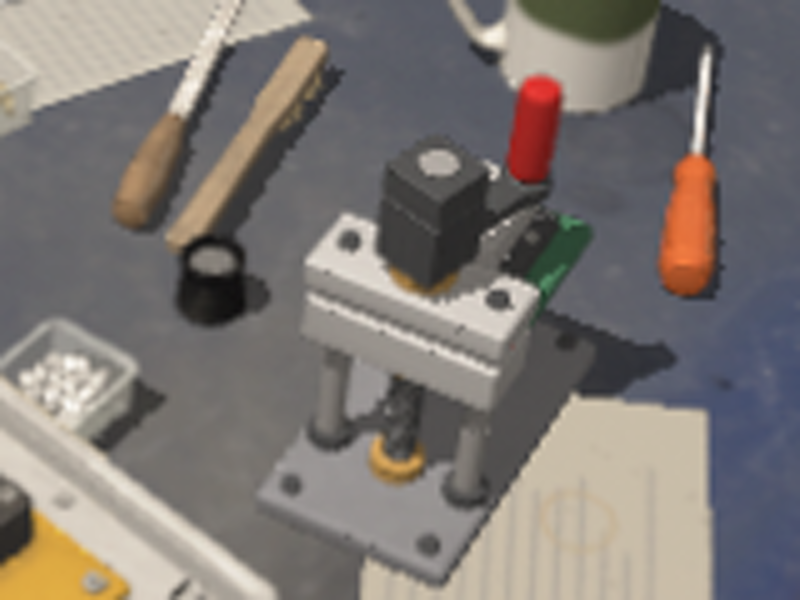

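View pics/topF.png

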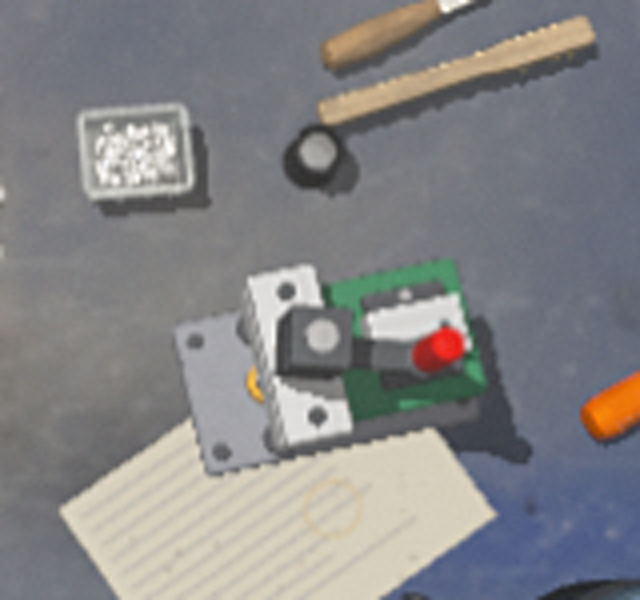

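```bash
python3 -c "
from h import *
ticket.hand_in();print(status.get_state()['time'])"
```

```text
the job is handed in; nothing more can be done
the job is handed in; nothing more can be done
```

The crank is seated on the square shaft, wound clockwise to the top stop and released. I handed the job in at about 21 s of the 72 s allowed.

- **Fitting:** I gripped the crank by its hub, about 9 mm off-centre to keep clear of the tray. It went onto the shaft at the first angle tried and stopped with its underside about 136 mm up.
- **Winding:** I took the red knob and wound about 1.7 turns. The force then rose from about 5 N to 22 N with almost no further turning.
- **Last checks:** With the robot clear of everything, the hub top measured 184.5 to 185 mm, against 184 mm expected when seated. The top of the nut block measured roughly 104 to 108 mm, against 107 mm at the stop. The parts box looked unmoved in both fixed views.
- **Off-plan:** The knob slid about 7 mm along the gripper pads early in the winding, so I let go, recentred and took it again with a gentler grip. After I let go, the crank read about 2° short of where it was held at the stop. That is within its play on the shaft and the measuring error.

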